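# Swing in the crate's bails and stack the open caddy on them

### The arm

A 6-joint arm with a two-finger parallel gripper is mounted at the origin on the work surface; the furniture and walls round the work are solid. World frame = base frame: x ahead of the robot, y to its left, z up, the work surface at z = 0. Lengths are in m, angles in rad, forces in N, time in s.
With the tool pointing down it reaches from about 0.25 to 0.775 m from the base axis. Payload 4 kg.
Tool frame: the origin (TCP) lies midway between the tips of the shut fingers; the grasp point (between the pads) lies 19 mm behind it; z points along the fingers, y is the direction in which the jaws open and shut (so a half turn about z gives the same grasp; the last joint's range is limited). The gripper opens to 94 mm and grips with 3 to 60 N. Pads are 16 mm wide; open, the fingers measure 119 mm over their backs; the gripper's body (75 mm by 177 mm) begins 78 mm behind the grasp point.
Start: joints at [-1.298, 0.087, 1.371, -0, 1.684, -0.103], TCP at [0.202, -0.512, 0.206] pointing down, gripper open.
Joint ranges: [-3.1, 3.1], [-0.76, 2.03], [0.27, 2.55], [-1.08, 4.22], [0.17, 2.65], [-2.57, 2.57]. Speed limits (rad/s): [2.79, 2.79, 3.14, 3.14, 3.14, 3.14].

### API

Orientations are given as [roll, pitch, yaw] about the fixed x, y, z axes, in that order (R = Rz(yaw) Ry(pitch) Rx(roll)).
In Python, from bench import robot, cams gives the robot as it stands.
- The arm moves only by the tool step_arm, never from a script. Its argument "plan" is a list that holds one entry, the list of rows, each a list of 5 numbers: the shift along the world's x, y, z in mm, then the turn about the world's z in rad, then the opening in per cent of the stroke, from 0 (shut) to 100 (fully open). In form: [[[tx, ty, tz, turn, fingers], ...]]. A call has 1 to 8 rows; each row is the pose to reach, as a shift and turn from the pose commanded when the call began; what a row does not reach only later rows make up. A row lasts 1/12 s, in which the tool goes at most 41.7 mm and 7.16 degrees, less where a joint would pass 70% of its speed; a pose out of reach is approached as far as the arm can. A call with a gripper value outside its range is refused whole. The fingers move at their own pace and stop on an object; the grip force is fixed at half the most. Time passes only in rows, so rows that repeat a pose let the fingers close. It gives the time, the measured TCP pose, the force and the opening at its end, in the units of the state.
- robot.get_obs(): the state, without advancing time (a new reading comes with each control period).
- cams.snapshot(name): name is "side" or "top"; returns a dict with "frame" (400x640x3 uint8, red, green, blue), "camera_matrix" (3x3 intrinsics, pixels), "origin" and "attitude" of the camera in the world. Camera axes: x right, y down, z forward; pixel columns grow to the right and rows downward; lengths in m; the calibration is good to about 2 mm. A picture is of the moment at which its call begins. There is no depth.
- robot.close_job(): hands the job in, once; it reports no verdict.
The state is a dict: "time": time; "joint_positions": joint angles; "qvel": joint speeds; "joint_torque": joint torques, N m; "tool_pos": TCP position; "ee_rot": TCP orientation; "wrist_force": force on the tool from outside, world axes, zero at the start; "wrist_torque": the same for the moment, N m; "width": finger opening in m.
Only numpy, scipy, OpenCV 4.12 (cv2) and the standard library are available. Lean on these libraries where they do the work, as an engineer would, in place of code of your own. Each camera call takes 0.05 s, during which the arm holds its last target. There are 200 camera calls.

### The job

A second layer is going on top of the grey sample crate. Swing both of its wire bails up and over until they lie in across its open top and stay there by themselves; then carry the open caddy over by its handle, keeping it level so nothing falls out, and set it down gently, centred on the two bails and lined up lengthwise with the crate, sitting flat with the bars between its bottom ribs, and let go. Leave the wash bottle and the reagent bottle beside the caddy where they stand.

Things in the scene. Friction and masses are not known exactly. Their poses are not given: they have to be found in the camera images.
- crate: Grey open plastic sample crate, fixed to the bench, 124 mm wide (its x), 164 mm long (its y), 90 mm high, walls 4 mm, rim lip 132 x 170 mm; lidded pots up to 63 mm high stand in it. Origin: centre of its underside, on the bench; z up. Near each end a U-shaped steel wire bail, 150 mm wide, is hinged on the outside of the long walls (+y end: left bail, -y end: right bail).
- bail_left (a joint): Hinge angle (rad) of the left bail, at the crate's +y end. 0 = stowed: it sticks out beyond the end wall, arms 25 degrees above level, on lugs. Grows as the bar swings up and over the crate. Arms straight up, on balance, at 1.13: let go below that it falls back to 0; beyond it, it falls in by itself to its stop at 1.78 and stays, bar across the rim. Turns almost freely; bail 60 g.
- bail_right (a joint): Hinge angle (rad) of the right bail, at the crate's -y end. 0 = stowed: it sticks out beyond the end wall, arms 25 degrees above level, on lugs. Grows as the bar swings up and over the crate. Arms straight up, on balance, at 1.13: let go below that it falls back to 0; beyond it, it falls in by itself to its stop at 1.78 and stays, bar across the rim. Turns almost freely; bail 60 g.
- bail_left_bar (a point): Centre of the left bail's cross bar: round steel, 8 mm thick, along crate x, straight over 124 mm, 60 mm from the hinge line, which is parallel to crate x at crate y = +70, z = 46 mm. Stowed, this point is at crate y = +124, z = 71 mm, 35 mm clear of the end wall's rim; swung in, at y = +34, z = 94 mm.
- bail_right_bar (a point): Centre of the right bail's cross bar: round steel, 8 mm thick, along crate x, straight over 124 mm, 60 mm from the hinge line, which is parallel to crate x at crate y = -70, z = 46 mm. Stowed, this point is at crate y = -124, z = 71 mm, 35 mm clear of the end wall's rim; swung in, at y = -34, z = 94 mm.
- caddy_grip (a point): Centre of the caddy's fixed overhead handle, 112 mm above the caddy's feet. The black grip is 14 mm wide (x), 18 mm high, 116 mm long (y, the caddy's length); z up; free space of 30 mm or more below it. When the caddy sits right on the swung-in bails this point is 204 mm above the crate's underside, over the crate's middle; either way round is right.
- caddy: Loose open aluminium tray, 100 mm wide (x), 150 mm long (y), walls to 44 mm, 0.25 to 0.4 kg. Origin: centre of its underside, level with its feet: two ribs along x, 6 mm high, 45 to 60 mm either side of the middle. On the bails the flat bottom between the ribs rests on both bars, ribs outside them with 7 mm to spare each way. Narrower than the crate's opening: without bails it drops in.
- pot: Clear screw pot with a blue lid, 51 mm across, 59 mm high. Rides loose in the open caddy; it is not to be handled, only kept inside. Its origin is the centre of its underside.
- vial_a: Clear 8 ml vial with a black cap, 22 mm across, 50 mm high. Rides loose in the open caddy; it is not to be handled, only kept inside. Its origin is the centre of its underside.
- vial_b: Clear 8 ml vial with a white cap, 22 mm across, 50 mm high. Rides loose in the open caddy; it is not to be handled, only kept inside. Its origin is the centre of its underside.
- vial_c: Brown 8 ml vial with a black cap, 22 mm across, 50 mm high. Rides loose in the open caddy; it is not to be handled, only kept inside. Its origin is the centre of its underside.
- wash_bottle: Bystander: white wash bottle with a red nozzle, 69 x 111 mm, 212 mm high. Origin: centre of its underside.
- reagent_bottle: Bystander: 100 ml glass bottle with a blue screw cap, 56 mm across, 105 mm high. Origin: centre of its underside.

How it is judged:
By the outcome, as a careful person would: the job done as asked, in the order asked, and still so for the second after the job is handed in, with the robot touching nothing.
It also fails if it takes over 66 s, if anything falls off the work surface, if the arm or the gripper's body presses on something with over 40 N, if the wrist force passes 120 N, or if a joint passes its speed limit or range.

## Working session

There is one attempt and no reset: what is moved stays moved. The work goes in short steps, Python scripts to look and compute and a tool call to move; the robot and the scene stay as the last step left them, time stands still between calls to the robot, and variables do not carry over. Pictures are saved under pics/ and viewed, about 8 in all and at most 12, crops included, and the job is handed in when it is done.

Besides the shell and the picture viewer there is one more tool, called after "Call:" as name(argument=value, ...) on one line, values as JSON. step_arm: Moves the arm, as the interface text tells. Its arguments: {"type":"object","properties":{"plan":{"type":"array"}},"required":["plan"]}

```bash
mkdir -p pics; cat > h.py <<'E'
import numpy as np,cv2
from bench import robot,cams
def snap(n,f):
    s=cams.snapshot(n); cv2.imwrite('pics/'+f,s['frame'][:,:,::-1]); return s
E
python3 - <<'E'
from h import *
import pickle
for n in('top','side'):
    s=snap(n,n+'0.png'); pickle.dump(s,open(n+'.pkl','wb'))
    print(n,s['camera_matrix'],s['origin'],s['attitude'])
print(robot.get_obs())
E
```

```text
top [[408.73798543   0.         315.78469838]
 [  0.         408.73798543 203.44539673]
 [  0.           0.           1.        ]] [ 0.27310084 -0.14441802  1.49759196] [-3.03855772e+00  2.05660270e-03 -1.59035272e+00]
side [[401.25368261   0.         312.35878836]
 [  0.         401.25368261 199.40956747]
 [  0.           0.           1.        ]] [ 0.35075041 -1.14440716  0.63249384] [-2.0456766   0.02603802 -0.08765618]
{'time': 0.1, 'joint_positions': array([-1.29808667e+00,  8.78932349e-02,  1.37203224e+00,  2.92164545e-06,
        1.68358905e+00, -1.03074167e-01]), 'qvel': array([ 0.00153328, -0.00017259, -0.00169428,  0.00029392,  0.0008685 ,
        0.00056083]), 'joint_torque': array([ 2.69806958e-03, -3.41252732e+01, -3.03301978e+01,  7.20506231e-02,
        3.03966645e-02, -9.62682589e-05]), 'tool_pos': array([ 0.20173498, -0.51116721,  0.20445053]), 'ee_rot': array([-3.13968128e+00, -2.00633355e-04,  3.75783961e-01]), 'wrist_force': array([ 1.22489662, -1.33384914, -0.4274601 ]), 'wrist_torque': array([-0.0202939 ,  0.0161461 , -0.01153429]), 'width': 0.09372122744156197}
```

View pics/top0.png

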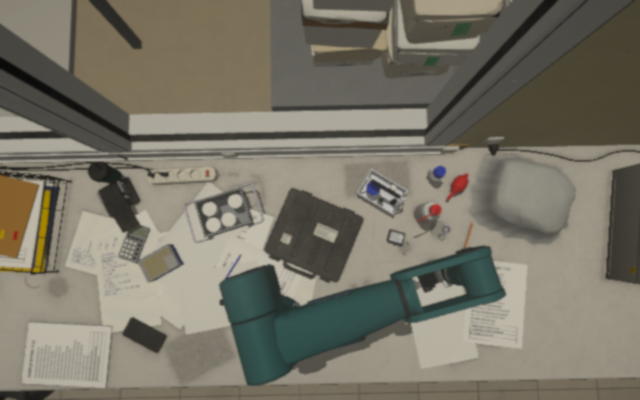

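View pics/side0.png

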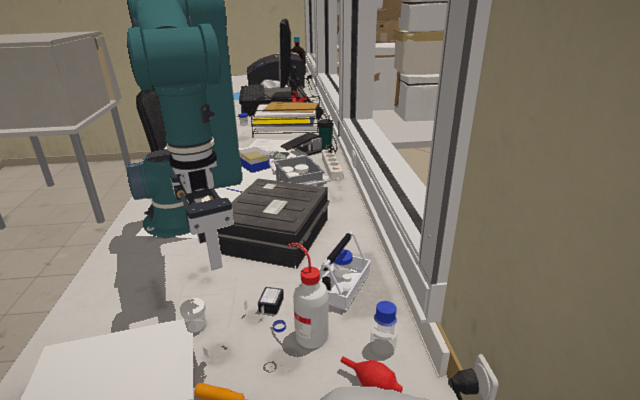

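The top view has image up as +x and left as +y. The crate is near (225,212), the caddy near (383,193), the wash bottle near (430,212) and the reagent bottle near (437,175). A dark case stands between crate and caddy. I'll enlarge the two areas next.

```bash
python3 - <<'E'
import pickle,cv2,numpy as np
t=pickle.load(open('top.pkl','rb'))['frame'][:,:,::-1]; s=pickle.load(open('side.pkl','rb'))['frame'][:,:,::-1]
a=cv2.resize(t[170:250,175:275],None,fx=4,fy=4,interpolation=3)
b=cv2.resize(t[155:235,350:450],None,fx=4,fy=4,interpolation=3)
c=cv2.resize(s[140:200,265:335],(400,343)[:2],interpolation=3)[:270]
d=cv2.resize(s[225:315,310:400],(400,400),interpolation=3)[:270]
cv2.imwrite('pics/crop.png',np.vstack([np.hstack([a,b]),np.hstack([c,d])])[:600])
E
```

```text
(no output)
```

View pics/crop.png

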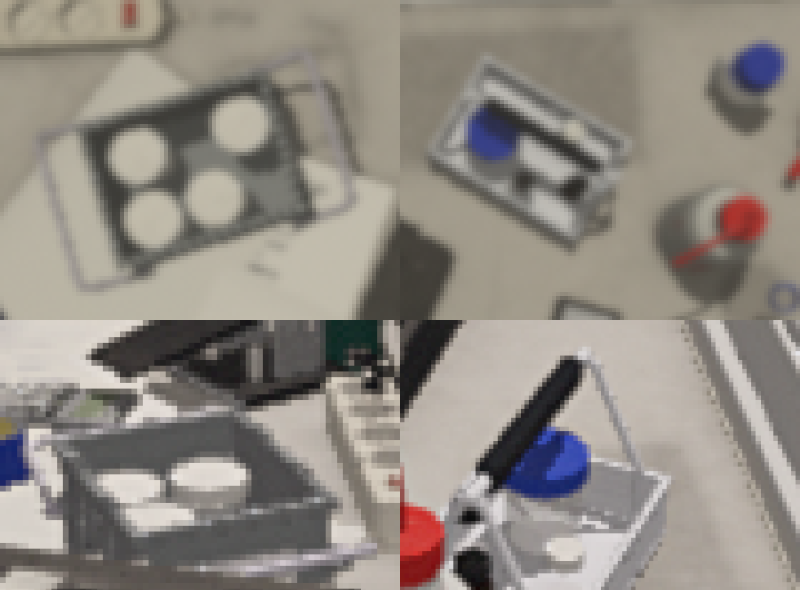

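The crop shows the crate's left bar from (45,133) to (85,290) and its right bar from (310,55) to (352,208). The rim is near (78,130), (272,80), (312,215) and (130,268). The caddy's black grip runs from about (488,103) to (602,165).

```bash
cat >> h.py <<'E'
from scipy.spatial.transform import Rotation as R
def pix(s,uv,z):
    d=R.from_euler('xyz',s['attitude']).as_matrix()@np.linalg.inv(s['camera_matrix'])@np.array([uv[0],uv[1],1.])
    o=np.array(s['origin']); return o+d*(z-o[2])/d[2]
def proj(s,p):
    c=s['camera_matrix']@(R.from_euler('xyz',s['attitude']).as_matrix().T@(np.array(p)-s['origin'])); return c[:2]/c[2]
E
python3 - <<'E'
from h import *
import pickle
t=pickle.load(open('top.pkl','rb')); s=pickle.load(open('side.pkl','rb'))
f=lambda c,o:((c[0]+.5)/4-.5+o[0],(c[1]+.5)/4-.5+o[1])
A=(175,170);B=(350,155)
g=lambda c,o,z:pix(t,f(c,o),z)
P={}
for n,c,o,z in [('L1',(45,133),A,.071),('L2',(85,290),A,.071),('R1',(310,55),A,.071),('R2',(352,208),A,.071),('rim2',(272,80),A,.09),('rim3',(312,215),A,.09),('g1',(90,105),B,.115),('g2',(200,163),B,.115),
 ('c1',(83,55),B,.044),('c2',(235,147),B,.044),('c3',(175,247),B,.044),('c4',(28,158),B,.044),('wred',(342,218),B,.18),('reag',(357,65),B,.105)]:
    P[n]=g(c,o,z); print(n,P[n].round(3))
L=(P['L1']+P['L2'])/2;Rr=(P['R1']+P['R2'])/2
d=L-Rr; c=(L+Rr)/2
print('crate',c,np.linalg.norm(d),'y axis dir',np.degrees(np.arctan2(d[1],d[0])), 'bar dir',[np.degrees(np.arctan2(*(P[k+'1']-P[k+'2'])[1::-1])) for k in 'LR'],[np.linalg.norm(P[k+'1']-P[k+'2']) for k in 'LR'])
gd=P['g1']-P['g2'];print('grip',(P['g1']+P['g2'])/2,np.linalg.norm(gd),np.degrees(np.arctan2(gd[1],gd[0])))
cc=sum(P['c%d'%i] for i in(1,2,3,4))/4;print('caddy',cc)
for k in (P['g1'],P['g2']):print('side proj',proj(s,k))
for k in (L,Rr):print('side proj',proj(s,k))
print(t['camera_matrix'][0,0])
E
```

```text
L1 [0.432 0.312 0.071]
L2 [0.294 0.275 0.071]
R1 [0.496 0.079 0.071]
R2 [0.36  0.043 0.071]
rim2 [0.472 0.109 0.09 ]
rim3 [0.354 0.075 0.09 ]
g1 [ 0.49  -0.338  0.115]
g2 [ 0.438 -0.43   0.115]
c1 [ 0.547 -0.344  0.044]
c2 [ 0.46  -0.477  0.044]
c3 [ 0.372 -0.42   0.044]
c4 [ 0.454 -0.291  0.044]
wred [ 0.383 -0.53   0.18 ]
reag [ 0.522 -0.571  0.105]
crate [0.39552535 0.17704119 0.071     ] 0.2418214344372182 y axis dir 105.75798393986639 bar dir [np.float64(14.853281639716615), np.float64(14.932897423711614)] [np.float64(0.14273714382306169), np.float64(0.14052515772754384)]
grip [ 0.46396386 -0.38445795  0.115     ] 0.10551588292652227 60.6139524618681
caddy [ 0.45820262 -0.38296486  0.044     ]
side proj [346.38912757 235.27463319]
side proj [329.75038899 259.35729216]
side proj [286.35742281 159.21565068]
side proj [308.27090723 183.68485981]
408.7379854340937
```

The measurements agree with the given sizes: bar spacing 242 mm against 248, and the side-view projection of the grip within about 3 px. The crate is at about (0.3955, 0.177), turned 15.3°. The grip is at about (0.463, -0.384) with its axis at 60.5°. First I'll go outside the right bail with the fingers shut and across the crate, ready to push.

Call:
step_arm(plan=[[[20,50,20,0.12,0],[50,110,30,0.25,0],[80,160,30,0.37,0],[100,200,30,0.5,0],[120,240,30,0.62,0],[135,275,30,0.73,0],[135,275,30,0.73,0],[135,275,30,0.73,0]]])

```text
time: 0.77
tool_pos: [0.3379, -0.2327, 0.2355]
ee_rot: [3.141, -0.002, 1.11]
wrist_force: [0.3, -0.8, -0.6]
width: 0.0441
```

Call:
step_arm(plan=[[[20,40,0,0.12,0],[40,80,0,0.25,0],[60,120,0,0.37,0],[80,170,0,0.5,0],[95,210,0,0.62,0],[101,242,0,0.73,0],[101,242,0,0.73,0],[101,242,0,0.73,0]]])

```text
time: 1.43
tool_pos: [0.4379, 0.0085, 0.2348]
ee_rot: [-3.141, -0.001, 1.842]
wrist_force: [0.2, -0.2, 0.1]
width: 0.0007
```

Call:
step_arm(plan=[[[0,0,-40,0,0],[0,0,-80,0,0],[0,0,-120,0,0],[0,0,-150,0,0],[0,0,-173,0,0],[0,0,-173,0,0],[-4,15,-173,0,0],[-4,15,-173,0,0]]])

```text
time: 2.1
tool_pos: [0.4337, 0.0206, 0.0633]
ee_rot: [3.141, -0.001, 1.835]
wrist_force: [-1.0, 0.7, -0.0]
width: 0.0007
```

```bash
python3 - <<'E'
from h import *
t=snap('top','t1.png')['frame'][:,:,::-1];s=snap('side','s1.png')['frame'][:,:,::-1]
cv2.imwrite('pics/c1.png',np.hstack([cv2.resize(t[160:250,180:290],(400,327),interpolation=3),cv2.resize(s[130:210,240:338],(400,327),interpolation=3)]))
E
```

```text
(no output)
```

View pics/c1.png

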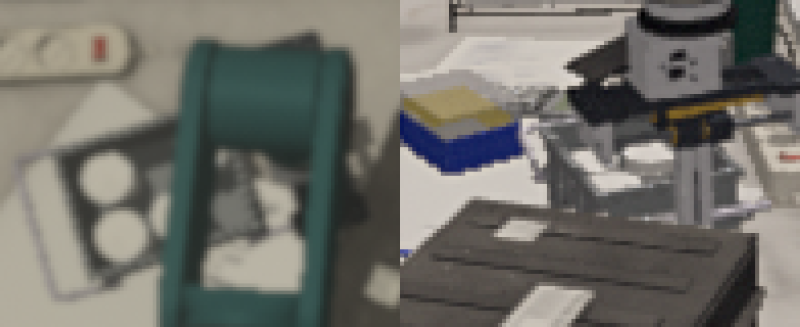

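The finger stands just outside the right bail, clear of the case. Now I push along its arc.

Call:
step_arm(plan=[[[-3,10,-11,0,0],[-6,20,-12,0,0],[-6.5,23,-9,0,0],[-7,26,-4,0,0],[-9,33,8,0,0],[-11,40,18,0,0],[-13,49,25,0,0],[-13,49,27,0,0]]])

```text
time: 2.87
tool_pos: [0.4218, 0.0709, 0.0917]
ee_rot: [3.138, 0.0, 1.838]
wrist_force: [1.0, 0.4, 0.1]
width: 0.0006
```

```bash
python3 - <<'E'
from h import *
t=snap('top','t2.png')['frame'][:,:,::-1];s=snap('side','s2.png')['frame'][:,:,::-1]
cv2.imwrite('pics/c2.png',np.hstack([cv2.resize(t[160:250,180:290],(300,245),interpolation=3),cv2.resize(s[140:200,265:338],(500,411),interpolation=3)[:245]]))
print(robot.get_obs()['wrist_force'])
E
```

```text
[-0.44757403  0.84152949  0.33539048]
```

View pics/c2.png

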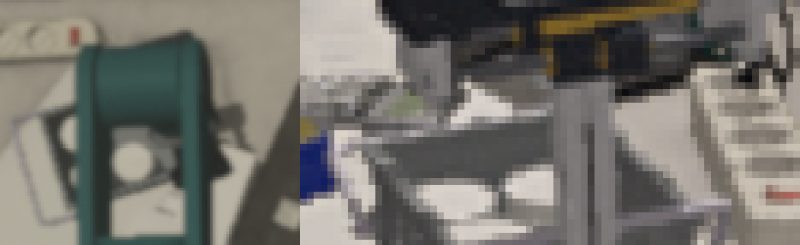

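```bash
cat >> h.py <<'E'
C=np.array([.3955,.177,0]);ps=np.radians(15.3)
def cr(p): return C+R.from_euler('z',ps).apply(np.array(p)/1e3)
E
python3 - <<'E'
from h import *
s=cams.snapshot('side')
for x in(-75,75):
  for th in(25,45,55,65,75):
    a=np.radians(th);print(x,th,((proj(s,cr([x,-70-60*np.cos(a),46+60*np.sin(a)]))-[255,140])*6).round())
print('rim',[((proj(s,cr([x,-85,90]))-[255,140])*6).round() for x in(-66,66)])
cv2.imwrite('pics/c3.png',cv2.resize(s['frame'][140:210,255:345,::-1],None,fx=6,fy=6,interpolation=3))
E
```

```text
-75 25 [190. 288.]
-75 45 [182. 251.]
-75 55 [177. 234.]
-75 65 [171. 219.]
-75 75 [166. 206.]
75 25 [446. 242.]
75 45 [438. 206.]
75 55 [432. 190.]
75 65 [426. 175.]
75 75 [419. 163.]
rim [array([183., 226.]), array([405., 188.])]
```

View pics/c3.png

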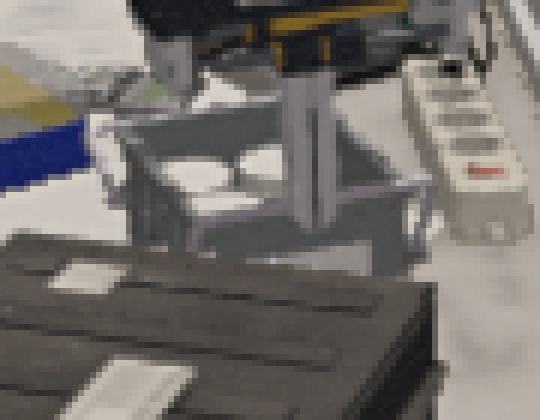

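The bail's right end is at (428,178) with its arm leading down from it, which gives an angle of about 62°. The bar is held ahead of the finger as planned. I'll keep going over the top.

Call:
step_arm(plan=[[[-1,4,4,0,0],[-3,9,6,0,0],[-5,19,7,0,0],[-8,29,7,0,0],[-11,40,7,0,0],[-13,48,6,0,0],[-15,55,6,0,0],[-15,55,6,0,0]]])

```text
time: 3.68
tool_pos: [0.4052, 0.1258, 0.0952]
ee_rot: [-3.141, -0.001, 1.838]
wrist_force: [0.6, -1.2, 0.0]
width: 0.0006
```

Call:
step_arm(plan=[[[0,0,25,0,0],[0,0,60,0,0],[-10,40,95,0,0],[-20,80,95,0,0],[-30,120,95,0,0],[-40,155,95,0,0],[-51,190,95,0,0],[-59,217,95,0,0]]])

```text
time: 4.35
tool_pos: [0.3455, 0.3441, 0.1906]
ee_rot: [3.141, -0.001, 1.838]
wrist_force: [-0.1, -0.6, -0.4]
width: 0.0006
```

```bash
python3 - <<'E'
from h import *
t=snap('top','t4.png');s=snap('side','s4.png')
a=cv2.resize(t['frame'][160:250,180:290,::-1],None,fx=3.6,fy=3.6,interpolation=3);b=cv2.resize(s['frame'][140:210,255:345,::-1],(400,324),interpolation=3)
cv2.imwrite('pics/c4.png',np.hstack([a,b]))
for y in(-34,):
  print([((proj(s,cr([x,y,94]))-[255,140])*4.44+[396,0]).round() for x in(-62,62)])
o=robot.get_obs();d=R.from_euler('z',-ps).apply(o['tool_pos']-C);print(o['tool_pos'],d*1e3)
E
```

```text
[array([517., 137.]), array([667., 112.])]
[0.34525381 0.34452966 0.1900336 ] [ -4.25876952 174.85058986 190.0335992 ]
```

View pics/c4.png

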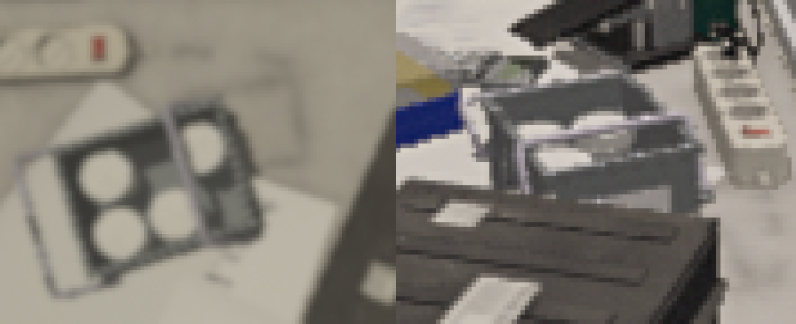

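The right bail lies across the top, with its bar from (165,105) to (215,240) in the crop, as expected for swung-in. Now the left bail, mirrored.

Call:
step_arm(plan=[[[0,0,-40,0,0],[0,0,-80,0,0],[0,0,-110,0,0],[0,0,-130,0,0],[4,-15,-138,0,0],[4,-15,-138,0,0],[4,-15,-138,0,0]]])

```text
time: 5.03
tool_pos: [0.3511, 0.3254, 0.0522]
ee_rot: [-3.141, 0.001, 1.834]
wrist_force: [-0.1, -0.0, -0.4]
width: 0.0005
```

Call:
step_arm(plan=[[[3,-10,0,0,0],[6,-20,0,0,0],[6.5,-23,3,0,0],[7,-26,8,0,0],[9,-33,20,0,0],[11,-41,30,0,0],[13,-50,37,0,0],[13,-50,39,0,0]]])

```text
time: 5.7
tool_pos: [0.3653, 0.2749, 0.0935]
ee_rot: [3.138, 0.001, 1.834]
wrist_force: [-0.2, 0.6, 0.5]
width: 0.0004
```

```bash
python3 - <<'E'
from h import *
s=snap('side','s5.png')
cv2.imwrite('pics/c5.png',cv2.resize(s['frame'][125:195,255:345,::-1],None,fx=6,fy=6,interpolation=3))
for x in(-75,75):
  for th in(25,45,65,75):
    a=np.radians(th);print(x,th,((proj(s,cr([x,70+60*np.cos(a),46+60*np.sin(a)]))-[255,125])*6).round())
o=robot.get_obs();d=R.from_euler('z',-ps).apply(o['tool_pos']-C);print(o['tool_pos'],d*1e3)
E
```

```text
-75 25 [ 74. 221.]
-75 45 [ 77. 202.]
-75 65 [ 82. 193.]
-75 75 [ 86. 193.]
75 25 [299. 185.]
75 45 [304. 166.]
75 65 [312. 157.]
75 75 [318. 157.]
[0.3648767  0.27546359 0.09290684] [ -3.55604096 103.05445155  92.9068418 ]
```

View pics/c5.png

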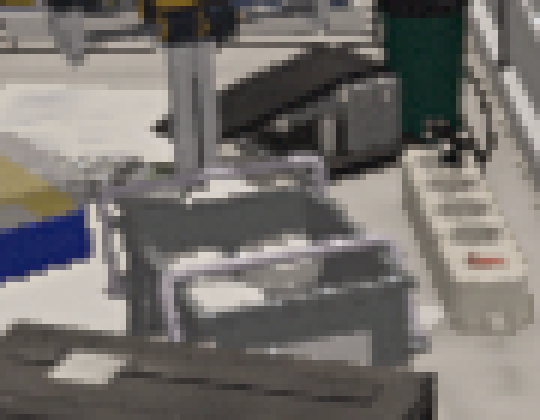

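The left bail stands at about 70°, with the finger behind it and the far bar at about y=160 to 190 in the crop. Pushing on over. The right bail stays in.

Call:
step_arm(plan=[[[1,-4,3,0,0],[3,-9,5,0,0],[5,-19,6,0,0],[8,-29,6,0,0],[11,-40,6,0,0],[13,-46,5,0,0],[14,-51,5,0,0],[14,-51,5,0,0]]])

```text
time: 6.42
tool_pos: [0.3779, 0.2242, 0.0961]
ee_rot: [-3.141, 0.0, 1.834]
wrist_force: [0.0, 0.0, 0.2]
width: -0.0
```

Call:
step_arm(plan=[[[0,0,25,0,0],[0,0,65,0,0],[5,-40,105,-0.1,50],[12,-80,140,-0.22,60],[20,-120,140,-0.34,70],[28,-160,140,-0.46,70],[36,-200,140,-0.58,70],[36,-240,140,-0.7,70]]])

```text
time: 7.08
tool_pos: [0.4135, 0.0013, 0.2372]
ee_rot: [3.139, -0.001, 1.131]
wrist_force: [0.6, 0.0, -0.5]
width: 0.0371
```

```bash
python3 - <<'E'
from h import *
t=snap('top','t6.png');s=snap('side','s6.png')
cv2.imwrite('pics/c6.png',np.hstack([cv2.resize(t['frame'][160:250,180:290,::-1],None,fx=3.6,fy=3.6,interpolation=3),cv2.resize(s['frame'][140:210,255:345,::-1],(400,324),interpolation=3)]))
for y in(-34,34):
  print([((proj(t,cr([x,y,94]))-[180,160])*3.6+1.3).round() for x in(-62,62)])
  print([((proj(s,cr([x,y,94]))-[255,140])*4.44+[398,2]).round() for x in(-62,62)])
print(robot.get_obs()['tool_pos'])
E
```

```text
[array([206., 240.]), array([172., 116.])]
[array([519., 139.]), array([669., 114.])]
[array([137., 260.]), array([104., 136.])]
[array([495., 108.]), array([640.,  85.])]
[ 0.41304768 -0.00243409  0.23624942]
```

View pics/c6.png

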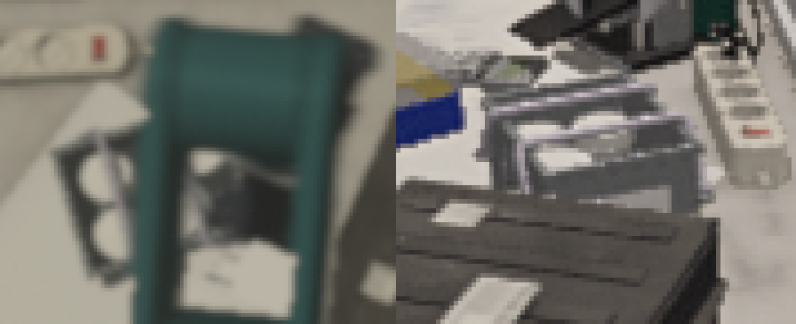

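Both bails lie in, with the bars within about 1 px of the prediction. Next I'll refine the crate and grip positions numerically from the unobstructed top pictures I already have.

```bash
python3 - <<'E'
from h import *
import pickle
from scipy.ndimage import map_coordinates
t=pickle.load(open('top.pkl','rb')); g4=cv2.imread('pics/t4.png',0).astype(float)
def samp(P): 
    uv=np.array([proj(t,cr(p)) for p in P]); return map_coordinates(g4,[uv[:,1],uv[:,0]],order=1)
xs=np.arange(-60,61,3)
ys=np.arange(-60,-9,3)
pr=np.array([np.median(samp([(x,y,94) for x in xs])) for y in ys]);print('bar y',list(zip(ys,pr.round().astype(int))))
yy=np.arange(-70,71,4)
for rng in (np.arange(-84,-45,3),np.arange(45,84,3)):
    print('lip x',[(int(x),int(np.mean(samp([(x,y,90) for y in yy])))) for x in rng])
for rng in (np.arange(-100,-70,3),np.arange(70,101,3)):
    print('lip y',[(int(y),int(np.mean(samp([(x,y,90) for x in np.arange(-45,46,4)])))) for y in rng])
f=t['frame'][155:235,350:410].astype(int); m=(f.max(2)<60).astype(np.uint8)
n,l,st,ce=cv2.connectedComponentsWithStats(m)
for i in range(1,n):
    if st[i,4]>25:
        ys_,xs_=np.where(l==i); r=cv2.minAreaRect(np.c_[xs_,ys_].astype(np.float32));print(st[i],r)
        b=cv2.boxPoints(r)+[350,155]; w=np.array([pix(t,q,.115) for q in b]);print(w.mean(0),w.round(3)[:,:2].tolist())
E
```

```text
bar y [(np.int64(-60), np.int64(111)), (np.int64(-57), np.int64(101)), (np.int64(-54), np.int64(92)), (np.int64(-51), np.int64(85)), (np.int64(-48), np.int64(92)), (np.int64(-45), np.int64(102)), (np.int64(-42), np.int64(104)), (np.int64(-39), np.int64(110)), (np.int64(-36), np.int64(113)), (np.int64(-33), np.int64(122)), (np.int64(-30), np.int64(129)), (np.int64(-27), np.int64(125)), (np.int64(-24), np.int64(119)), (np.int64(-21), np.int64(116)), (np.int64(-18), np.int64(116)), (np.int64(-15), np.int64(116)), (np.int64(-12), np.int64(116))]
lip x [(-84, 171), (-81, 169), (-78, 164), (-75, 155), (-72, 140), (-69, 119), (-66, 100), (-63, 95), (-60, 100), (-57, 104), (-54, 110), (-51, 119), (-48, 129)]
lip x [(45, 109), (48, 92), (51, 76), (54, 67), (57, 71), (60, 84), (63, 102), (66, 121), (69, 137), (72, 147), (75, 151), (78, 153), (81, 154)]
lip y [(-100, 141), (-97, 130), (-94, 115), (-91, 99), (-88, 86), (-85, 83), (-82, 90), (-79, 98), (-76, 103), (-73, 108)]
lip y [(70, 81), (73, 65), (76, 63), (79, 75), (82, 97), (85, 123), (88, 147), (91, 163), (94, 170), (97, 171), (100, 171)]
[22 26 27 16 55] ((34.81305694580078, 33.83234405517578), (30.014881134033203, 2.505779266357422), 29.357755661010742)
[ 0.4616035  -0.38074994  0.115     ] [[0.484, -0.335], [0.492, -0.339], [0.439, -0.427], [0.432, -0.422]]
```

```bash
python3 - <<'E'
from h import *
import pickle
from scipy.ndimage import map_coordinates
s=pickle.load(open('side.pkl','rb')); g=cv2.imread('pics/s6.png',0).astype(float)
def samp(P): 
    uv=np.array([proj(s,cr(p)) for p in P]); return map_coordinates(g,[uv[:,1],uv[:,0]],order=1)
for y0 in(-34,34):
  for xs in (np.arange(-50,0,3),np.arange(0,51,3)):
    print(y0,[(y,int(np.median(samp([(x,y,94) for x in xs])))) for y in range(y0-21,y0+22,3)])
for x0 in (-66,66):
    print('x',[(x,int(np.mean(samp([(x,y,90) for y in np.arange(-20,20,3)])))) for x in range(x0-15,x0+16,3)])
print('bail ends',[(x,int(np.mean(samp([(x,y,94) for y in (-36,-34,-32)])))) for x in list(range(-96,-50,3))+list(range(51,97,3))])
E
```

```text
-34 [(-55, 138), (-52, 130), (-49, 124), (-46, 119), (-43, 113), (-40, 110), (-37, 118), (-34, 134), (-31, 153), (-28, 171), (-25, 183), (-22, 192), (-19, 199), (-16, 203), (-13, 206)]
-34 [(-55, 98), (-52, 104), (-49, 108), (-46, 113), (-43, 122), (-40, 121), (-37, 123), (-34, 128), (-31, 147), (-28, 166), (-25, 182), (-22, 190), (-19, 197), (-16, 204), (-13, 200)]
34 [(13, 76), (16, 74), (19, 75), (22, 81), (25, 90), (28, 102), (31, 117), (34, 135), (37, 153), (40, 164), (43, 151), (46, 136), (49, 117), (52, 101), (55, 87)]
34 [(13, 74), (16, 72), (19, 73), (22, 76), (25, 84), (28, 95), (31, 109), (34, 124), (37, 141), (40, 156), (43, 148), (46, 140), (49, 122), (52, 104), (55, 91)]
x [(-81, 122), (-78, 101), (-75, 84), (-72, 74), (-69, 69), (-66, 67), (-63, 79), (-60, 105), (-57, 126), (-54, 143), (-51, 163)]
x [(51, 106), (54, 101), (57, 95), (60, 94), (63, 105), (66, 126), (69, 148), (72, 164), (75, 172), (78, 174), (81, 173)]
bail ends [(-96, 133), (-93, 101), (-90, 87), (-87, 83), (-84, 76), (-81, 70), (-78, 67), (-75, 71), (-72, 71), (-69, 71), (-66, 99), (-63, 147), (-60, 152), (-57, 147), (-54, 146), (-51, 144), (51, 126), (54, 125), (57, 120), (60, 118), (63, 118), (66, 117), (69, 122), (72, 135), (75, 153), (78, 165), (81, 170), (84, 170), (87, 165), (90, 143), (93, 113), (96, 107)]
```

Call:
step_arm(plan=[[[2,-40,0,-0.06,70],[8,-80,0,-0.08,70],[14,-120,0,-0.09,70],[20,-160,0,-0.09,70],[26,-200,0,-0.09,70],[32,-240,0,-0.09,70],[38,-280,0,-0.09,70],[44,-310,0,-0.09,70]]])

```text
time: 7.85
tool_pos: [0.4571, -0.309, 0.2356]
ee_rot: [-3.141, -0.0, 1.046]
wrist_force: [0.6, 1.1, 0.8]
width: 0.0661
```

Call:
step_arm(plan=[[[2,-35,0,0,70],[5,-74,-20,0,70],[5,-74,-60,0,70],[5,-74,-95,0,70],[5,-74,-125,0,70],[5,-74,-140,0,70],[5,-74,-142,0,70],[5,-74,-142,0,70]]])

```text
time: 8.52
tool_pos: [0.4618, -0.3796, 0.0928]
ee_rot: [-3.139, -0.001, 1.047]
wrist_force: [0.7, -0.3, -0.3]
width: 0.0657
```

```bash
python3 - <<'E'
from h import *
t=snap('top','t7.png');s=snap('side','s7.png')
cv2.imwrite('pics/c7.png',np.hstack([cv2.resize(t['frame'][155:235,345:445,::-1],None,fx=4,fy=4,interpolation=3),cv2.resize(s['frame'][210:330,300:420,::-1],(400,400),interpolation=3)[:320]]))
o=robot.get_obs();print(o['tool_pos'],o['ee_rot'],o['wrist_force'])
E
```

```text
[ 0.46304111 -0.38126789  0.09613921] [3.13860108e+00 5.21877028e-04 1.04702493e+00] [0.68072667 0.51334806 0.36780931]
```

View pics/c7.png

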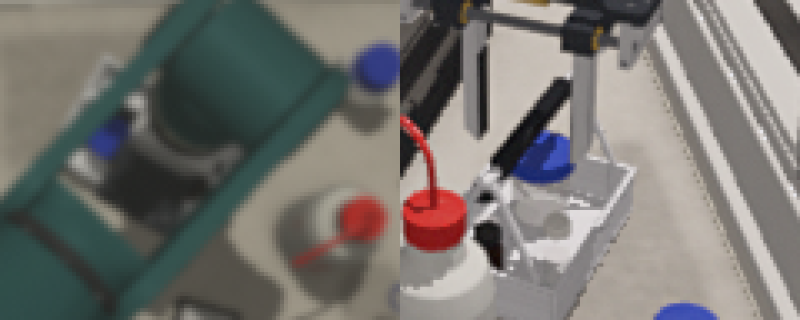

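The fingers straddle the black grip about mid-length: the grip centre is at (532,130) and the tips at (475,137) and (588,165). Closing now.

Call:
step_arm(plan=[[[0,0,0,0,0],[0,0,0,0,0],[0,0,0,0,0],[0,0,0,0,0],[0,0,0,0,0],[0,0,0,0,0],[0,0,0,0,0],[0,0,0,0,0]]])

```text
time: 9.28
tool_pos: [0.4625, -0.3816, 0.0948]
ee_rot: [3.139, 0.0, 1.046]
wrist_force: [2.8, -0.6, 2.8]
width: 0.0158
```

Call:
step_arm(plan=[[[0,0,2,0,0],[0,0,5,0,0],[0,0,10,0,0],[0,0,15,0,0],[0,0,20,0,0],[0,0,24,0,0],[0,0,25,0,0],[0,0,25,0,0]]])

```text
time: 9.95
tool_pos: [0.462, -0.3814, 0.1201]
ee_rot: [3.14, 0.0, 1.046]
wrist_force: [0.3, -0.7, -2.9]
width: 0.0136
```

```bash
python3 - <<'E'
from h import *
t=snap('top','t8.png');s=snap('side','s8.png')
o=robot.get_obs();print(o['tool_pos'],o['ee_rot'],o['wrist_force'],o['wrist_torque'],o['width'])
E
```

```text
[ 0.46164702 -0.38101777  0.1192247 ] [-3.14143216e+00 -4.25005328e-05  1.04580036e+00] [ 0.30041888  0.16502352 -4.37485613] [-0.03037672 -0.00828148  0.01337245] 0.01370541205570751
```

The caddy is held: width 13.6 mm, about 4 N hanging, almost no moment. Now I lift it, carry it smoothly over the case and turn 0.79 rad on the way.

Call:
step_arm(plan=[[[0,0,4,0,0],[0,0,12,0,0],[0,0,24,0,0],[0,0,40,0,0],[0,0,58,0,0],[0,0,78,0,0],[0,0,98,0,0],[0,0,118,0,0]]])

```text
time: 10.72
tool_pos: [0.4618, -0.3812, 0.2399]
ee_rot: [3.14, 0.0, 1.046]
wrist_force: [0.6, -0.8, -4.4]
width: 0.0138
```

Call:
step_arm(plan=[[[0,0,16,0,0],[0,0,29,0,0],[-1,5,38,0,0],[-2,15,44,0.02,0],[-4,30,47,0.05,0],[-6,50,48,0.08,0],[-9,75,48,0.115,0],[-12,100,48,0.15,0]]])

```text
time: 11.38
tool_pos: [0.4489, -0.2786, 0.2846]
ee_rot: [-3.14, -0.001, 1.199]
wrist_force: [0.2, 0.1, -3.3]
width: 0.0136
```

Call:
step_arm(plan=[[[-3,25,0,0.036,0],[-6,50,0,0.072,0],[-9,75,0,0.108,0],[-12,100,0,0.144,0],[-15,125,0,0.18,0],[-18,150,0,0.216,0],[-21,175,0,0.252,0],[-24,200,0,0.288,0]]])

```text
time: 12.05
tool_pos: [0.4241, -0.0786, 0.2847]
ee_rot: [-3.141, -0.001, 1.488]
wrist_force: [-0.3, -0.1, -2.8]
width: 0.0137
```

Call:
step_arm(plan=[[[-3,25,0,0.036,0],[-6,50,0,0.072,0],[-9,75,0,0.108,0],[-12,100,0,0.144,0],[-15,125,0,0.18,0],[-18,150,0,0.216,0],[-21,175,0,0.252,0],[-24,200,0,0.288,0]]])

```text
time: 12.72
tool_pos: [0.3996, 0.1207, 0.2848]
ee_rot: [-3.141, -0.0, 1.776]
wrist_force: [0.0, 0.1, -4.1]
width: 0.0138
```

Call:
step_arm(plan=[[[-2,20,0,0.03,0],[-4,36,0,0.05,0],[-5,48,0,0.06,0],[-6,56,0,0.064,0],[-6,60,0,0.064,0],[-6,61,0,0.064,0],[-6,61,0,0.064,0],[-6,61,0,0.064,0]]])

```text
time: 13.38
tool_pos: [0.3956, 0.1794, 0.2852]
ee_rot: [-3.141, 0.0, 1.835]
wrist_force: [-0.3, 0.2, -3.5]
width: 0.0136
```

```bash
python3 - <<'E'
from h import *
t=snap('top','t9.png');s=snap('side','s9.png')
cv2.imwrite('pics/c9.png',np.hstack([cv2.resize(t['frame'][150:250,170:290,::-1],None,fx=3.2,fy=3.2,interpolation=3),cv2.resize(s['frame'][80:200,240:360,::-1],(400,400),interpolation=3)[:320]]))
o=robot.get_obs();print(o['tool_pos'],o['ee_rot'],o['wrist_force'],o['wrist_torque'])
gp=o['tool_pos']+[0,0,.019]
print('grip pred side',[((proj(s,gp+R.from_euler('z',o['ee_rot'][2]).apply([k,0,0]))-[240,80])*3.33+[384,0]).round() for k in(-.058,0,.058)])
E
```

```text
[0.39580631 0.17929949 0.28532537] [3.14157147e+00 2.35536138e-04 1.83467984e+00] [ 0.57215758 -0.45541146 -3.38533308] [-0.01206224 -0.13744276 -0.02501555]
grip pred side [array([581.,  98.]), array([562.,  84.]), array([545.,  72.])]
```

View pics/c9.png

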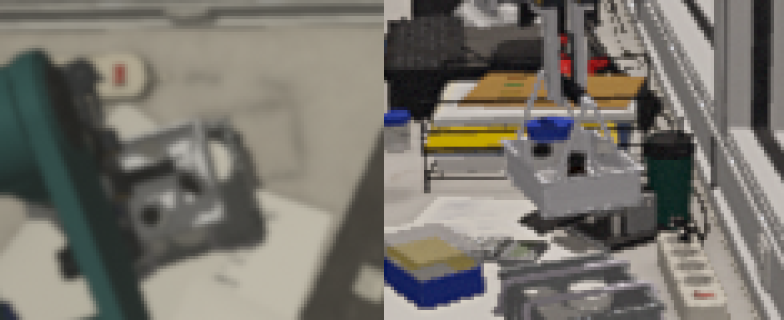

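The caddy hangs level over the crate with everything in it. The near grip end at (580,97) matches the prediction (581,98). I'll check the caddy's offset from the tool numerically in the top view, and read the moment again.

```bash
python3 - <<'E'
from h import *
import pickle
from scipy.ndimage import map_coordinates
s=pickle.load(open('top.pkl','rb'))
o=robot.get_obs(); print(o['wrist_force'],o['wrist_torque'])
T=o['tool_pos'].copy(); zt=T[2]+.019-.112+.044; T[2]=0; ya=o['ee_rot'][2]-np.pi/2
def prof(f,pts,cam):
    g=cv2.imread(f,0).astype(float)
    uv=np.array([proj(cam,T+R.from_euler('z',ya).apply(np.array(p)/1e3)) for p in pts]); return map_coordinates(g,[uv[:,1],uv[:,0]],order=1)
z=zt*1e3
print('wall -y',[(y,int(np.mean(prof('pics/t9.png',[(x,y,z) for x in range(-30,40,4)],s)))) for y in range(-93,-57,3)])
print('wall +x',[(x,int(np.mean(prof('pics/t9.png',[(x,y,z) for y in range(-60,0,4)],s)))) for x in range(33,69,3)])
print('wall -x',[(x,int(np.mean(prof('pics/t9.png',[(x,y,z) for y in range(-60,-20,4)],s)))) for x in range(-69,-33,3)])
sd=pickle.load(open('side.pkl','rb'))
zb=z-44
for nm,rng in(('side -x end',range(-69,-33,3)),('side +x end',range(33,69,3))):
  print(nm,[(x,int(np.mean(prof('pics/s9.png',[(x,-75,zz) for zz in np.arange(zb+12,zb+36,4)],sd)))) for x in rng])
print('side near bottom',[(k,int(np.mean(prof('pics/s9.png',[(x,-75,zb+k) for x in range(-35,36,4)],sd)))) for k in range(-20,60,4)])
E
```

```text
[ 0.57215758 -0.45541146 -3.38533308] [-0.01206224 -0.13744276 -0.02501555]
wall -y [(-93, 113), (-90, 123), (-87, 127), (-84, 125), (-81, 116), (-78, 108), (-75, 113), (-72, 126), (-69, 132), (-66, 127), (-63, 119), (-60, 114)]
wall +x [(33, 104), (36, 96), (39, 92), (42, 98), (45, 123), (48, 149), (51, 159), (54, 160), (57, 160), (60, 159), (63, 158), (66, 156)]
wall -x [(-69, 79), (-66, 87), (-63, 92), (-60, 93), (-57, 96), (-54, 105), (-51, 116), (-48, 119), (-45, 113), (-42, 105), (-39, 100), (-36, 99)]
side -x end [(-69, 179), (-66, 164), (-63, 152), (-60, 132), (-57, 115), (-54, 105), (-51, 112), (-48, 122), (-45, 128), (-42, 127), (-39, 126), (-36, 126)]
side +x end [(33, 126), (36, 127), (39, 126), (42, 126), (45, 126), (48, 122), (51, 111), (54, 98), (57, 84), (60, 54), (63, 45), (66, 38)]
side near bottom [(-20, 63), (-16, 65), (-12, 61), (-8, 54), (-4, 52), (0, 54), (4, 81), (8, 125), (12, 128), (16, 129), (20, 127), (24, 125), (28, 126), (32, 126), (36, 126), (40, 131), (44, 121), (48, 104), (52, 96), (56, 97)]
```

The offsets are within a few mm. Relative to the bar, the caddy sits about 2 mm too far to +y, so I'll correct by 1.5 mm and lower.

Call:
step_arm(plan=[[[0,-1.5,-6,0,0],[0,-1.5,-16,0,0],[0,-1.5,-30,0,0],[0,-1.5,-46,0,0],[0,-1.5,-60,0,0],[0,-1.5,-72,0,0],[0,-1.5,-80,0,0],[0,-1.5,-83,0,0]]])

```text
time: 14.15
tool_pos: [0.3948, 0.178, 0.2001]
ee_rot: [-3.138, 0.0, 1.836]
wrist_force: [-0.3, 0.5, -3.8]
width: 0.0136
```

Call:
step_arm(plan=[[[0,0,-2,0,0],[0,0,-4,0,0],[0,0,-6,0,0],[0,0,-8,0,0],[0,0,-9,0,0],[0,0,-10,0,0],[0,0,-11,0,0],[0,0,-11,0,0]]])

```text
time: 14.82
tool_pos: [0.3957, 0.1784, 0.1912]
ee_rot: [-3.142, 0.0, 1.836]
wrist_force: [0.6, -0.2, -3.3]
width: 0.0141
```

```bash
python3 - <<'E'
from h import *
from scipy.ndimage import map_coordinates
t=snap('top','t10.png');s=snap('side','s10.png')
o=robot.get_obs();print(o['tool_pos'],o['ee_rot'],o['wrist_force'],o['wrist_torque'])
T=o['tool_pos'].copy(); z=(T[2]-.095)*1e3; T[2]=0; ya=o['ee_rot'][2]-np.pi/2
g={'s':cv2.imread('pics/s10.png',0).astype(float),'t':cv2.imread('pics/t10.png',0).astype(float)}
def prof(k,pts):
    c={'s':s,'t':t}[k]
    uv=np.array([proj(c,T+R.from_euler('z',ya).apply(np.array(p)/1e3)) for p in pts]); return int(np.mean(map_coordinates(g[k],[uv[:,1],uv[:,0]],order=1)))
print('t wall -y top & lip',[(y,prof('t',[(x,y,z+44) for x in range(-30,40,4)])) for y in range(-93,-57,3)])
print('t lip',[(y,prof('t',[(x,y,90) for x in range(-30,40,4)])) for y in range(-105,-57,3)])
for x0 in(-40,-20,0,20,40):print('side vertical at -75',x0,[(k,prof('s',[(x,-75,z+k) for x in range(x0-6,x0+7,3)])) for k in range(-24,60,4)])
print('side x ends',[(x,prof('s',[(x,-75,z+k) for k in range(14,36,4)])) for x in list(range(-66,-39,3))+list(range(42,69,3))])
E
```

```text
[0.39576161 0.17841747 0.19138891] [ 3.14135201e+00 -2.52423921e-05  1.83578778e+00] [ 0.22590006 -0.22687766 -3.4950341 ] [-0.04000342 -0.12392021 -0.04829086]
t wall -y top & lip [(-93, 80), (-90, 84), (-87, 83), (-84, 79), (-81, 81), (-78, 92), (-75, 109), (-72, 124), (-69, 130), (-66, 127), (-63, 120), (-60, 115)]
t lip [(-105, 142), (-102, 137), (-99, 126), (-96, 111), (-93, 96), (-90, 85), (-87, 81), (-84, 83), (-81, 83), (-78, 79), (-75, 77), (-72, 84), (-69, 98), (-66, 115), (-63, 127), (-60, 130)]
side vertical at -75 -40 [(-24, 75), (-20, 74), (-16, 75), (-12, 101), (-8, 119), (-4, 116), (0, 115), (4, 113), (8, 119), (12, 124), (16, 126), (20, 126), (24, 124), (28, 123), (32, 124), (36, 122), (40, 125), (44, 170), (48, 136), (52, 136), (56, 140)]
side vertical at -75 -20 [(-24, 77), (-20, 75), (-16, 76), (-12, 99), (-8, 119), (-4, 114), (0, 120), (4, 120), (8, 122), (12, 126), (16, 128), (20, 129), (24, 126), (28, 126), (32, 126), (36, 127), (40, 127), (44, 126), (48, 66), (52, 36), (56, 49)]
side vertical at -75 0 [(-24, 76), (-20, 74), (-16, 76), (-12, 94), (-8, 103), (-4
[... 188 characters left out ...]
75 20 [(-24, 76), (-20, 74), (-16, 76), (-12, 94), (-8, 106), (-4, 77), (0, 75), (4, 86), (8, 112), (12, 127), (16, 128), (20, 128), (24, 126), (28, 126), (32, 125), (36, 127), (40, 126), (44, 135), (48, 130), (52, 138), (56, 119)]
side vertical at -75 40 [(-24, 77), (-20, 74), (-16, 76), (-12, 88), (-8, 89), (-4, 69), (0, 65), (4, 73), (8, 110), (12, 128), (16, 127), (20, 127), (24, 126), (28, 126), (32, 125), (36, 126), (40, 127), (44, 151), (48, 136), (52, 142), (56, 155)]
side x ends [(-66, 103), (-63, 104), (-60, 109), (-57, 110), (-54, 111), (-51, 112), (-48, 115), (-45, 121), (-42, 126), (42, 126), (45, 127), (48, 131), (51, 139), (54, 158), (57, 163), (60, 165), (63, 165), (66, 162)]
```

Call:
step_arm(plan=[[[0,0,-0.5,0,0],[0,0,-1,0,0],[0,0,-1.5,0,0],[0,0,-2,0,0],[0,0,-2.5,0,0],[0,0,-3,0,0],[0,0,-3,0,0],[0,0,-3,0,0]]])

```text
time: 15.58
tool_pos: [0.3957, 0.1784, 0.1883]
ee_rot: [3.142, 0.0, 1.836]
wrist_force: [0.2, -0.4, -3.4]
width: 0.0137
```

Call:
step_arm(plan=[[[0,0,-0.5,0,0],[0,0,-1,0,0],[0,0,-1.5,0,0],[0,0,-1.5,0,0],[0,0,-1.5,0,0]]])

```text
time: 16.0
tool_pos: [0.3957, 0.1784, 0.1868]
ee_rot: [-3.142, 0.0, 1.836]
wrist_force: [-0.6, -0.1, -3.0]
width: 0.0138
```

No contact yet, 6 mm below the height where a rib would have landed on a bar, so the ribs are clear of them. Easing down the last bit.

Call:
step_arm(plan=[[[0,0,-0.5,0,0],[0,0,-0.5,0,0],[0,0,-1,0,0],[0,0,-1,0,0],[0,0,-1.5,0,0],[0,0,-1.5,0,0]]])

```text
time: 16.5
tool_pos: [0.3961, 0.1785, 0.1861]
ee_rot: [3.14, -0.0, 1.836]
wrist_force: [0.2, 0.5, 1.6]
width: 0.0135
```

The force went from -3 N to +1.6 N, so the caddy is resting. Opening, then rising straight up.

Call:
step_arm(plan=[[[0,0,0,0,20],[0,0,0,0,25],[0,0,0,0,40],[0,0,0,0,50],[0,0,0,0,50],[0,0,0,0,50],[0,0,0,0,50],[0,0,0,0,50]]])

```text
time: 17.17
tool_pos: [0.3957, 0.1784, 0.1853]
ee_rot: [3.142, 0.0, 1.836]
wrist_force: [-0.3, 0.2, 0.6]
width: 0.0466
```

Call:
step_arm(plan=[[[0,0,8,0,50],[0,0,20,0,50],[0,0,45,0,50],[0,0,80,0,50],[0,-30,110,0,50],[0,-70,110,0,50],[0,-110,110,0,50],[0,-150,110,0,50]]])

```text
time: 17.83
tool_pos: [0.396, 0.0272, 0.2979]
ee_rot: [3.137, 0.002, 1.838]
wrist_force: [1.0, -0.4, -0.5]
width: 0.0471
```

Call:
step_arm(plan=[[[0,-40,0,0,50],[0,-80,0,0,50],[-20,-120,0,0,50],[-30,-150,0,0,50],[-30,-150,0,0,50]]])

```text
time: 18.25
tool_pos: [0.3641, -0.1267, 0.2967]
ee_rot: [-3.141, 0.004, 1.826]
wrist_force: [0.1, 0.4, -0.3]
width: 0.0469
```

```bash
python3 - <<'E'
from h import *
t=snap('top','t11.png');s=snap('side','s11.png')
a=cv2.resize(t['frame'][165:255,180:280,::-1],(400,360),interpolation=3);b=cv2.resize(s['frame'][110:200,255:355,::-1],(400,360),interpolation=3)
c=cv2.resize(t['frame'][150:240,350:450,::-1],(260,234),interpolation=3);d=cv2.resize(s['frame'][210:360,250:420,::-1],(265,234),interpolation=3)
im=np.zeros((594,800,3),np.uint8);im[:360,:400]=a;im[:360,400:]=b;im[360:,:260]=c;im[360:,270:535]=d
cv2.imwrite('pics/c11.png',im)
o=robot.get_obs();print(o['tool_pos'],o['wrist_force'],o['time'])
E
```

```text
[ 0.36559476 -0.12267834  0.29658066] [ 0.17177189 -0.20537158 -0.17193697] 18.35
```

View pics/c11.png

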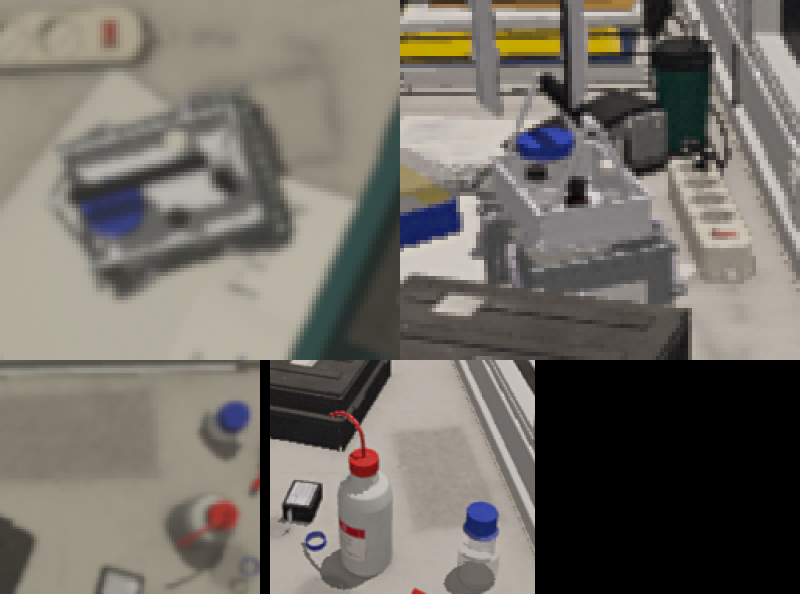

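The last picture shows the caddy level on the bails and lined up with the crate. The pot is at (113,210) and the vials are inside. Both bottles are where they stood and the gripper is clear. Handing in.

```bash
python3 -c "
from bench import robot
print(robot.close_job())"
```

```text
the job is handed in; nothing more can be done
None
```

The job is handed in at about 18 s of the 66 s allowed. I pushed both bails over with the shut fingers until they fell in and stayed. I then lifted the caddy by its grip, carried it level over the case while turning it 0.79 rad, set it on the bars and let go.

**Checks that passed:**
- **Seating:** contact came at about the expected height, roughly 7 mm below where a rib would have met a bar. The wrist force went from -3 N to +1.6 N at contact.
- **Final picture:** the caddy sits flat and lengthwise on the crate. The pot is inside and the vials appear to be. Both bottles stand where they were, and the arm is clear with no force on it.

**Checks that disagreed:**
- **Centring:** the two cameras' edge measurements of crate and caddy differed by 2–4 mm lengthwise. I split the difference, so I trust the centring to about 3 mm. The allowance is 7 mm.
- **Wrist moment:** it read -0.12 to -0.14 N m about y while the caddy hung over the crate, having been close to zero at lift-off. The caddy looked level, and I did not look further into the cause.

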